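Dry-press guitar heel blocks in the sliding jig

TASK

Dry-press the guitar heel blocks: stand all the blocks lying loose at the left side by side in the sliding carrier, against its yellow fence, while the carrier is still short of the clamp, then push the carrier by its red post along the rails until it clicks into the middle station. Squeeze the clamp's trigger again and again until the jaw's sprung pad presses firmly on the row of blocks and keeps pressing when you let the trigger go, then press the yellow release tab so that the jaw springs all the way open, and push the carrier on, with all its blocks, to the far end station. Do not disturb the glue bottle, the spokeshave or the tin.

Things in the scene. Friction and masses are not known exactly. Their poses are not given: they have to be found in the camera images.
- block1: Wooden heel block (two brown, two dark; all the same size): 58 (own x) x 28 (own y) x 36 mm high, about 60 g; origin at the centre of its underside, z up. In the carrier it stands upright with own x along the carrier's x (either way round), side by side in y. 2 to 4 of the four are present.
- block2: Wooden heel block (two brown, two dark; all the same size): 58 (own x) x 28 (own y) x 36 mm high, about 60 g; origin at the centre of its underside, z up. In the carrier it stands upright with own x along the carrier's x (either way round), side by side in y. 2 to 4 of the four are present.
- block3: Wooden heel block (two brown, two dark; all the same size): 58 (own x) x 28 (own y) x 36 mm high, about 60 g; origin at the centre of its underside, z up. In the carrier it stands upright with own x along the carrier's x (either way round), side by side in y. 2 to 4 of the four are present.
- block4: Wooden heel block (two brown, two dark; all the same size): 58 (own x) x 28 (own y) x 36 mm high, about 60 g; origin at the centre of its underside, z up. In the carrier it stands upright with own x along the carrier's x (either way round), side by side in y. 2 to 4 of the four are present.
- jig: The fixed jig on the bench: chipboard deck 18 mm thick with aluminium rails, carrying the carrier and the bar clamp. Origin on the bench top under the clamp's centre line; x along the rails (the carrier travels to +x, away from the robot), y along the clamp's bar (the jaw presses to +y, to the robot's left), z up.
- carrier_floor (a point): On the carrier (plywood sled 100 x 214 mm, moves with joint carrier): point on its floor, 32 mm above the bench, at the middle of the foot of the yellow fence; axes as the jig's. Fence: 90 mm long in x, at y 0 to +14 mm, 34 mm high. Blocks stand at y 0 to -138 mm. Lips 8 mm high edge this floor, inner faces at x +-46 mm and y -138 mm.
- post (a point): Red push post of the carrier, 24 mm diameter, 78 mm high above the carrier floor, 46 mm behind (+y of) the fence's inner face; this point is on its axis, 60 mm above the carrier floor (92 mm above the bench), a good height to grip; the fence top is 26 mm lower.
- carrier (a joint): Position of the carrier along the rails (m): 0 at the near end, 0.10 at the middle station under the clamp, 0.20 at the far end station (hard stop). A sprung ball clicks in at all three; leaving or entering one takes 5 to 10 N, sliding between 1 to 3 N. It starts at 0.018 to 0.045, and may be loaded there.
- press_station (a point): Fixed on the jig: where point carrier_floor is when the carrier is in the middle station.
- jaw (a joint): Travel of the jaw towards the fence (m): 0 open (a return spring of 3 to 5 N holds it there), at most 0.104. Each full squeeze of the trigger walks it on about 12 mm on a ratchet of 6 mm teeth; when the trigger is let go it settles back 1 to 6 mm to a tooth and is held there. Pressing the release tab lets it spring back to 0 within about 0.7 s.
- jaw_head (a point): On the steel jaw head: centre of its front face; the pad stands ahead of it. 52 mm above the bench; moves with joint jaw along +y.
- pad: Yellow pressure pad, 44 mm wide, 21 mm high, on a spring ahead of the jaw head; origin at the centre of its front face, 22 mm ahead (+y) of point jaw_head when free. It yields up to 16 mm: 2 N at first, 0.35 N more per mm. Firm pressing is 4 N: 6 mm of yield or more with the trigger let go. Jaw open, carrier at the middle: its face is 142 mm from the fence.
- trigger (a joint): Travel of the trigger towards the fixed grip (m): 0 let go (spring return), 0.018 fully squeezed (a hard stop). Takes 7 to 14 N with the jaw free and up to 23 N when the jaw presses.
- trigger_blade (a point): Centre of the rear (-y) face of the upright trigger blade (black, red face): 24 mm wide in x, 8 mm thick, top 136 mm, this point 118 mm above the bench. Ahead stands the fixed grip (24 x 14 mm, 136 mm high): its front (+y) face is 52 mm ahead when let go, 34 mm when squeezed. The housing below is 80 mm high. Pinch both along y, or push the blade to +y; 0.5 s or more a stroke.
- tab (a joint): Travel of the release tab downwards (m): 0 up (it flicks by 2 mm while the jaw walks), 0.007 fully pressed; the ratchet lets go beyond about 0.004. Takes 1 N with the jaw free, up to 10 N while the jaw presses; springs back.
- tab_top (a point): Centre of the top of the yellow release tab at the rear of the clamp housing, 26 mm (x) x 24 mm (y), 90 mm above the bench when up, pressed straight down by 7 mm; 58 mm behind (-y of) the trigger blade.
- glue: White glue bottle with an orange cap, 60 mm in diameter, 150 mm high; bystander. Origin at the centre of its underside.
- spokeshave: Red spokeshave, about 255 mm long (own y), 30 mm high; bystander. Origin at the centre of its underside.
- tin: White cup-shaped tin, 64 mm in diameter, 60 mm high; bystander. Origin at the centre of its underside.
Mind the look-alikes: they are no part of the job. Leave any turquoise look-alike of the block2 alone.

How it is judged:
On the way, in this order (a step that is already met when the one before it is completed fails the run):
1. all the blocks stand in the carrier, let go, the carrier still short of the clamp (x of block1 in the frame of carrier_floor between -0.022 and 0.022 m and y of block1 in the frame of carrier_floor between -0.13 and -0.008 m and z of block1 in the frame of carrier_floor between -0.004 and 0.004 m and angle between each of block1, block2, block3, block4's own z axis and vertical below 0.12 rad and angle between the x axis of each of block1, block2, block3, block4 and the x axis of carrier_floor, either way round below 0.35 rad and x of block2 in the frame of carrier_floor between -0.022 and 0.022 m and y of block2 in the frame of carrier_floor between -0.13 and -0.008 m and z of block2 in the frame of carrier_floor between -0.004 and 0.004 m and x of block3 in the frame of carrier_floor between -0.022 and 0.022 m and y of block3 in the frame of carrier_floor between -0.13 and -0.008 m and z of block3 in the frame of carrier_floor between -0.004 and 0.004 m and x of block4 in the frame of carrier_floor between -0.022 and 0.022 m and y of block4 in the frame of carrier_floor between -0.13 and -0.008 m and z of block4 in the frame of carrier_floor between -0.004 and 0.004 m and value of joint carrier below 0.08 m and contact force between the fingers and anything else below 0.3 N), for 0.2 s.
2. the carrier sits in the middle station with all the blocks, the jaw still open (x of block1 in the frame of carrier_floor between -0.022 and 0.022 m and y of block1 in the frame of carrier_floor between -0.13 and -0.008 m and z of block1 in the frame of carrier_floor between -0.004 and 0.004 m and angle between each of block1, block2, block3, block4's own z axis and vertical below 0.12 rad and angle between the x axis of each of block1, block2, block3, block4 and the x axis of carrier_floor, either way round below 0.35 rad and x of block2 in the frame of carrier_floor between -0.022 and 0.022 m and y of block2 in the frame of carrier_floor between -0.13 and -0.008 m and z of block2 in the frame of carrier_floor between -0.004 and 0.004 m and x of block3 in the frame of carrier_floor between -0.022 and 0.022 m and y of block3 in the frame of carrier_floor between -0.13 and -0.008 m and z of block3 in the frame of carrier_floor between -0.004 and 0.004 m and x of block4 in the frame of carrier_floor between -0.022 and 0.022 m and y of block4 in the frame of carrier_floor between -0.13 and -0.008 m and z of block4 in the frame of carrier_floor between -0.004 and 0.004 m and value of joint carrier between 0.094 and 0.106 m and value of joint jaw below 0.006 m), for 0.2 s.
3. the jaw's pad presses on the row of blocks with 4 N or more, with the trigger let go (x of block1 in the frame of carrier_floor between -0.022 and 0.022 m and y of block1 in the frame of carrier_floor between -0.13 and -0.008 m and z of block1 in the frame of carrier_floor between -0.004 and 0.004 m and angle between each of block1, block2, block3, block4's own z axis and vertical below 0.12 rad and angle between the x axis of each of block1, block2, block3, block4 and the x axis of carrier_floor, either way round below 0.35 rad and x of block2 in the frame of carrier_floor between -0.022 and 0.022 m and y of block2 in the frame of carrier_floor between -0.13 and -0.008 m and z of block2 in the frame of carrier_floor between -0.004 and 0.004 m and x of block3 in the frame of carrier_floor between -0.022 and 0.022 m and y of block3 in the frame of carrier_floor between -0.13 and -0.008 m and z of block3 in the frame of carrier_floor between -0.004 and 0.004 m and x of block4 in the frame of carrier_floor between -0.022 and 0.022 m and y of block4 in the frame of carrier_floor between -0.13 and -0.008 m and z of block4 in the frame of carrier_floor between -0.004 and 0.004 m and value of joint carrier between 0.094 and 0.106 m and value of joint trigger below 0.003 m and (contact force between pad and block1 above 4 N or contact force between pad and block2 above 4 N or contact force between pad and block3 above 4 N or contact force between pad and block4 above 4 N)), for 0.3 s.
4. the jaw is released and fully open, the carrier still in the middle station (all of step 2), for 0.2 s.
At the end, for the whole second after the job is handed in: Every block stands upright and at rest on the carrier floor (within 22 mm of its middle line, 8 to 130 mm from the fence, turned under 20 degrees from the rails); the carrier is in the far end station, the jaw open (each within 6 mm) and the trigger let go (x of block1 in the frame of carrier_floor between -0.022 and 0.022 m and y of block1 in the frame of carrier_floor between -0.13 and -0.008 m and z of block1 in the frame of carrier_floor between -0.004 and 0.004 m and angle between each of block1, block2, block3, block4's own z axis and vertical below 0.12 rad and angle between the x axis of each of block1, block2, block3, block4 and the x axis of carrier_floor, either way round below 0.35 rad and x of block2 in the frame of carrier_floor between -0.022 and 0.022 m and y of block2 in the frame of carrier_floor between -0.13 and -0.008 m and z of block2 in the frame of carrier_floor between -0.004 and 0.004 m and x of block3 in the frame of carrier_floor between -0.022 and 0.022 m and y of block3 in the frame of carrier_floor between -0.13 and -0.008 m and z of block3 in the frame of carrier_floor between -0.004 and 0.004 m and x of block4 in the frame of carrier_floor between -0.022 and 0.022 m and y of block4 in the frame of carrier_floor between -0.13 and -0.008 m and z of block4 in the frame of carrier_floor between -0.004 and 0.004 m and value of joint carrier above 0.194 m and value of joint jaw below 0.006 m and value of joint trigger below 0.003 m and linear speed of each of block1, block2, block3, block4 below 0.02 m/s); the robot touches nothing.
It fails at once if a bystander (glue bottle, spokeshave, tin) is moved by more than 30 mm (distance of any of glue, spokeshave, tin from where it was at the start of the episode above 0.03 m).
Of block1, block2, block3, block4 only 2 to 4 are there at a start; the rules pass over those that are not, and their reading is None.
At some moment in a run one of block1, block2, block3, block4 may be knocked a few centimetres aside while the robot is not near it.
It also fails if it takes over 208 s, if anything falls off the work surface, if the arm or the gripper's body presses on something with over 40 N, if the wrist force passes 120 N, or if a joint passes its speed limit or range.

ROBOT

A 6-joint arm with a two-finger parallel gripper is mounted at the origin on the work surface. World frame = base frame: x ahead of the robot, y to its left, z up, the work surface at z = 0. Lengths are in m, angles in rad, forces in N, time in s.
With the tool pointing down it reaches from about 0.225 to 0.875 m from the base axis. Payload 3.4 kg.
Tool frame: the origin (TCP) lies at the very end of the fingers, on their centre line; the grasp point (between the pads) lies 19 mm behind it (env.pinch_z is the distance from the TCP to the grasp point, in m); z points along the fingers, y is the line along which they close (so a half turn about z gives the same grasp; the last joint's range is limited). The gripper opens to 85 mm and grips with 20 to 120 N. Pads are 22 mm wide; open, the fingers measure 114 mm over their backs; the gripper's body (76 mm by 85 mm) begins 54 mm behind the grasp point. The pads swing forward as they close: fully open they stand 13 mm farther back than shut.
Start: joints at [-1.46, 0.276, 1.505, -0, 1.361, -0.121], TCP at [0.132, -0.56, 0.231] pointing down, gripper open.
Joint ranges: [-2.89, 2.89], [-0.75, 2.08], [0.22, 2.7], [-1.18, 4.32], [0.11, 2.71], [-2.7, 2.7]. Speed limits (rad/s): [2.57, 2.57, 3.14, 3.14, 3.14, 3.14].

INTERFACE

Orientations are given as a unit quaternion [w, x, y, z].
In Python, from bench import env, effector, sensors, imaging gives the robot as it stands. Calls block until the motion is done:
- env.move_pose(position, orientation): joint-space move of the TCP to a pose.
- env.line_to(position, rotation=None, rate=0.15, max_force=None): straight line of the TCP; rotation=None keeps the orientation; rate is the mean speed in m/s. With max_force (N) it stops when the force on the tool has changed by that much, and returns True; else False.
- env.move_j(angles): joint-space move.
- effector.grip(opening, grasp_force=None): finger opening in m; grasp_force is the grip in N (None keeps the last); returns when the fingers have stopped.
- env.sleep(seconds).
- env.solve_ik(position, orientation): joint angles nearest the present ones, or None.
- sensors.get_state(): the state.
- imaging.get_image(name): name is "side" or "top"; returns (picture, depth): 400x640x3 uint8, red, green, blue; 400x640 float32, m along the optical axis (not along the pixel's ray), 0 where there is no reading.
- imaging.camera_params(name): a dict with "mtx" (3x3 intrinsics, pixels), "D" ([k1, k2, p1, p2, k3] as OpenCV has them; the pictures are not rectified), "eye" and "orientation" of the camera in the world. Camera axes: x right, y down, z forward; pixel columns grow to the right and rows downward; lengths in m; the calibration is good to about 2 mm. A picture is of the moment at which its call begins. camera_params takes no time and is no camera call.
A pose or a line that the arm cannot do raises env.Unreachable and nothing moves.
- env.close_job(): hands the job in; it is judged then, once.
Trained networks look in the newest picture that a camera, given by its name, has taken for a name from the list of things; names that differ only in an ending like _2 or _b are one class to them, and where a whole thing is asked for, a point or a joint stands for the part that bears it (a point fixed in the world has none). Each returns a list of dicts, best first, with "conf" (0 to 1); they miss things now and then, are a little off and sometimes report something else, mostly with a low value. They report only what shows in the picture. A call takes as long as a camera call. They do not tell look-alikes from the thing itself.
- imaging.spot_in(camera, thing): "centre" ([column, row] in pixels, amid what is visible of it).
- imaging.place_of(camera, thing): "centre" ([column, row] in pixels: a listed point, or the origin of a listed thing).
The state is a dict: "time": time; "q": joint angles; "joint_velocities": joint speeds; "effort": joint torques, N m; "ee_pos": TCP position; "ee_rot": TCP orientation; "ft_force": force on the tool from outside, world axes, zero at the start; "wrist_torque": the same for the moment, N m; "width": finger opening in m; "gripper_force": force on a finger pad.
Only numpy, scipy, OpenCV 4.12 (cv2) and the standard library are available. Lean on these libraries where they do the work, as an engineer would, in place of code of your own. Each camera call takes 0.05 s, during which the arm holds its last target. There are 200 camera calls.

## Working session

There is one attempt and no reset: what is moved stays moved. The work goes in short steps, each a Python script; the robot and the scene stay as the last script left them, time stands still between calls to the robot, and variables do not carry over. Pictures are saved under pics/ and viewed, at most 14 in all, crops included, and the job is handed in when it is done.

```bash
ls; mkdir -p pics; cat > h.py <<'E'
import numpy as np, cv2
from scipy.spatial.transform import Rotation as R
from bench import env, effector, sensors, imaging
def quat(yaw):  # tool down, tool y axis at angle yaw+90
    r=R.from_euler('z',yaw)*R.from_euler('x',np.pi); q=r.as_quat(); return [q[3],q[0],q[1],q[2]]
def cam(n):
    p=imaging.camera_params(n); o=p['orientation']
    o=np.array(o)
    M=o if o.shape==(3,3) else R.from_quat([o[1],o[2],o[3],o[0]]).as_matrix()
    return np.array(p['mtx']),np.array(p['D'],float),np.array(p['eye']),M
def ray(n,uv):
    K,D,e,M=cam(n); x=cv2.undistortPoints(np.array([[uv]],float),K,D)[0,0]
    return e,M@np.array([x[0],x[1],1])
def at_z(n,uv,z):
    e,d=ray(n,uv); return e+d*(z-e[2])/d[2]
def cloud(n,depth):
    K,D,e,M=cam(n); h,w=depth.shape
    u,v=np.meshgrid(np.arange(w),np.arange(h))
    x=cv2.undistortPoints(np.stack([u,v],-1).reshape(-1,1,2).astype(float),K,D)[:,0]
    return ((np.c_[x,np.ones(len(x))]*depth.reshape(-1,1))@M.T+e).reshape(h,w,3)
def proj(n,p):
    K,D,e,M=cam(n); rv=cv2.Rodrigues(M.T)[0]
    return cv2.projectPoints(np.array([p],float),rv,-M.T@e,K,D)[0][0,0]
def save(n,name):
    im,d=imaging.get_image(n); cv2.imwrite('pics/'+name,im[:,:,::-1]); return im,d
E
python3 - <<'E'
from h import *
for n in ('top','side'):
    im,d=save(n,n+'0.png'); np.save(n+'0.npy',d); print(n,cam(n)[2],cam(n)[3].round(2).tolist(), cam(n)[0][0,0])
    for t in ('block1','block2','block3','block4','carrier_floor','post','press_station','jaw_head','pad','trigger_blade','tab_top','jig','glue','spokeshave','tin'):
        try: r=imaging.place_of(n,t)
        except Exception as ex: r=[];print(t,ex)
        print(t,[(np.round(k['centre']).tolist(),round(k['conf'],2)) for k in r[:5]])
print(sensors.get_state()['time'],env.pinch_z)
E
```

```text
pics
top [0.29770193 0.03425302 1.61630725] [[-0.03, -0.99, 0.15], [-1.0, 0.03, 0.01], [-0.01, -0.15, -0.99]] 493.8909857614753
block1 [([223.0, 246.0], 0.74), ([226.0, 204.0], 0.73), ([256.0, 211.0], 0.61), ([262.0, 240.0], 0.44), ([344.0, 212.0], 0.38)]
block2 [([223.0, 246.0], 0.74), ([226.0, 204.0], 0.73), ([256.0, 211.0], 0.61), ([262.0, 240.0], 0.44), ([344.0, 212.0], 0.38)]
block3 [([223.0, 246.0], 0.74), ([226.0, 204.0], 0.73), ([256.0, 211.0], 0.61), ([262.0, 240.0], 0.44), ([344.0, 212.0], 0.38)]
block4 [([223.0, 246.0], 0.74), ([226.0, 204.0], 0.73), ([256.0, 211.0], 0.61), ([262.0, 240.0], 0.44), ([344.0, 212.0], 0.38)]
carrier_floor [([312.0, 232.0], 0.87)]
post [([298.0, 234.0], 0.94)]
press_station [([308.0, 214.0], 0.71), ([245.0, 286.0], 0.37)]
jaw_head [([363.0, 204.0], 0.7)]
pad [([353.0, 203.0], 0.54)]
trigger_blade [([244.0, 286.0], 0.72), ([384.0, 196.0], 0.6)]
tab_top [([403.0, 193.0], 0.38)]
jig [([346.0, 209.0], 0.88)]
glue [([406.0, 165.0], 0.96)]
spokeshave [([440.0, 258.0], 0.61)]
tin [([242.0, 286.0], 0.87)]
side [0.47087932 0.86669903 1.05957846] [[-1.0,
[... 360 characters left out ...]
0.77), ([274.0, 353.0], 0.75), ([335.0, 324.0], 0.69), ([331.0, 283.0], 0.66), ([293.0, 280.0], 0.64)]
block4 [([282.0, 318.0], 0.77), ([274.0, 353.0], 0.75), ([335.0, 324.0], 0.69), ([331.0, 283.0], 0.66), ([293.0, 280.0], 0.64)]
carrier_floor [([329.0, 217.0], 0.95)]
post [([335.0, 220.0], 0.92)]
press_station [([306.0, 225.0], 0.8)]
jaw_head [([303.0, 174.0], 0.54)]
pad [([293.0, 280.0], 0.59), ([306.0, 185.0], 0.39), ([361.0, 130.0], 0.24)]
trigger_blade [([300.0, 147.0], 0.4)]
tab_top [([298.0, 141.0], 0.6)]
jig [([304.0, 203.0], 0.69)]
glue [([266.0, 150.0], 0.95)]
spokeshave [([360.0, 132.0], 0.94), ([299.0, 147.0], 0.3)]
tin [([387.0, 293.0], 0.85), ([302.0, 201.0], 0.56)]
1.6 0.0187
```

```bash
python3 - <<'E'
import cv2
a=cv2.imread('pics/top0.png')[140:320,190:470]; cv2.imwrite('pics/c1.png',cv2.resize(a,None,fx=2.8,fy=2.8,interpolation=cv2.INTER_CUBIC))
a=cv2.imread('pics/side0.png')[90:390,220:470]; cv2.imwrite('pics/c2.png',cv2.resize(a,None,fx=2,fy=2,interpolation=cv2.INTER_CUBIC))
E
```

```text
(no output)
```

View pics/c1.png

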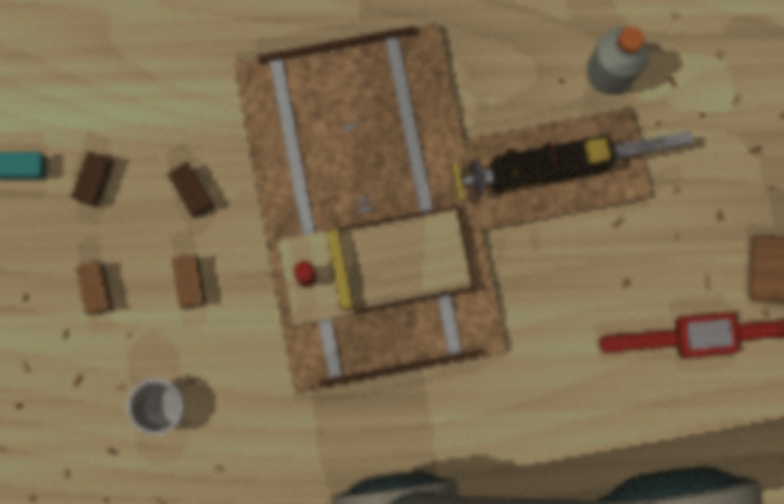

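View pics/c2.png

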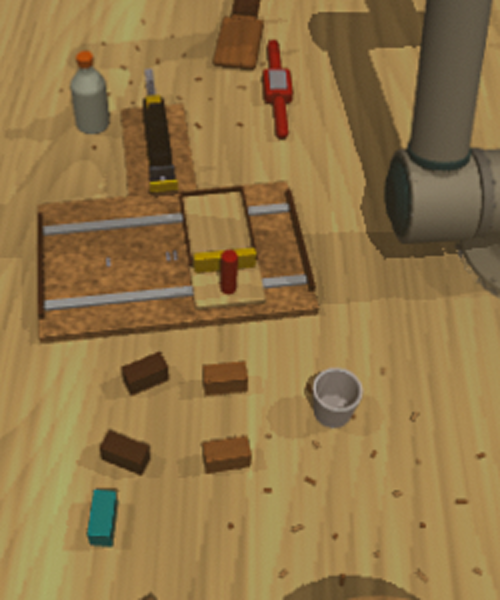

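The top crop shows an empty carrier with its fence at about (312,232). There are four loose blocks, dark at (223,204) and (258,207), brown at (224,243) and (258,240), and the turquoise look-alike at (197,199). The tin is at (246,285) and the clamp lies to the right with its tab at (403,193).

```bash
cat >> h.py <<'E'
def blocks(tag=None):
    im,d=imaging.get_image('top'); P=cloud('top',d); hsv=cv2.cvtColor(im,cv2.COLOR_RGB2HSV)
    m=((P[...,2]>.02)&(P[...,2]<.06)&(d>0)).astype(np.uint8)
    n,l,st,c=cv2.connectedComponentsWithStats(m,connectivity=4); out=[]
    for i in range(1,n):
        if 60<st[i,4]<1500:
            q=P[l==i]; z=np.median(q[:,2]); q=q[q[:,2]>z-.008]
            r=cv2.minAreaRect((q[:,:2]*1000).astype(np.float32))
            (x,y),(w,h),a=r
            if w<h: a+=90
            out.append((round(x/1000,4),round(y/1000,4),round(z,4),sorted((round(w),round(h))),round((a+90)%180-90,1),c[i].round().tolist(),np.median(hsv[l==i],0).tolist(),int(st[i,4])))
    return out
E
python3 - <<'E'
from h import *
for b in blocks(): print(b)
im,d=imaging.get_image('top'); P=cloud('top',d); hsv=cv2.cvtColor(im,cv2.COLOR_RGB2HSV)
m=(hsv[...,1]>120)
H=hsv[...,0]
def grp(name,m):
    n,l,st,c=cv2.connectedComponentsWithStats(m.astype(np.uint8))
    for i in range(1,n):
        if st[i,4]>25:
            q=P[l==i]; (x,y),wh,a=cv2.minAreaRect((q[:,:2]*1000).astype(np.float32))
            print(name,c[i].round(1),st[i,4],np.median(q,0).round(4),(round(x),round(y)),np.round(wh),round(a,1),q[:,2].max().round(3))
grp('red',((H<6)|(H>174))&(hsv[...,1]>150)&(hsv[...,2]>70))
grp('yel',(H>20)&(H<32)&(hsv[...,1]>170)&(hsv[...,2]>100))
for n in('top','side'):
  for t,z in(('carrier_floor',.032),('post',.092),('press_station',.032),('jaw_head',.052),('pad',.052),('trigger_blade',.118),('tab_top',.09),('jig',0)):
    imaging.get_image(n)
    for k in imaging.place_of(n,t)[:2]: print(n,t,round(k['conf'],2),np.round(k['centre']),at_z(n,k['centre'],z).round(4))
E
```

```text
(1.316, 0.8909, np.float64(0.0405), [30, 529], -84.7, [91.0, 15.0], [15.0, 123.0, 52.0], 821)
(0.6046, -0.2683, np.float64(0.0566), [15, 52], -79.2, [418.0, 192.0], [15.0, 22.0, 88.0], 67)
(0.5884, 0.5987, np.float64(0.0271), [28, 132], 39.3, [156.0, 208.0], [16.0, 107.0, 117.0], 264)
(0.612, 0.4576, np.float64(0.0375), [30, 59], 89.9, [196.0, 198.0], [87.0, 129.0, 104.0], 181)
(0.592, 0.3708, np.float64(0.0364), [27, 58], -19.5, [222.0, 203.0], [13.0, 133.0, 64.0], 154)
(0.5751, 0.2543, np.float64(0.037), [28, 60], 28.6, [257.0, 207.0], [13.0, 133.0, 65.0], 161)
(0.5707, -0.1597, np.float64(0.0412), [24, 147], 89.1, [381.0, 205.0], [16.0, 118.5, 63.5], 120)
(0.4674, 0.2576, np.float64(0.0359), [28, 59], 8.6, [257.0, 240.0], [14.0, 135.0, 106.0], 171)
(0.463, 0.3691, np.float64(0.0365), [26, 58], 12.8, [223.0, 243.0], [14.0, 136.0, 106.0], 154)
(0.4359, 0.6309, np.float64(0.0475), [13, 85], 18.5, [143.0, 252.0], [18.5, 31.0, 35.5], 110)
(0.3901, -0.3614, np.float64(0.0271), [50, 166], -87.0, [445.0, 259.0], [2.5, 144.0, 112.0], 408)
(0.3275, 0.3062, np.float64(0.045), [38, 62], -10.1
[... 763 characters left out ...]
5. 191.] [ 0.6018 -0.2205  0.09  ]
top jig 0.75 [346. 211.] [ 0.5597 -0.0363  0.    ]
side carrier_floor 0.77 [333. 218.] [0.4679 0.059  0.032 ]
side post 0.72 [335. 218.] [0.4611 0.1081 0.092 ]
side press_station 0.91 [306. 222.] [0.544  0.0781 0.032 ]
side press_station 0.55 [291. 281.] [0.5728 0.2743 0.032 ]
side jaw_head 0.63 [302. 177.] [ 0.5656 -0.083   0.052 ]
side pad 0.61 [305. 184.] [ 0.5552 -0.0546  0.052 ]
side trigger_blade 0.66 [304. 202.] [0.5476 0.0721 0.118 ]
side trigger_blade 0.52 [387. 296.] [0.3339 0.3558 0.118 ]
side tab_top 0.71 [304. 200.] [0.5508 0.0429 0.09  ]
side tab_top 0.57 [295. 141.] [ 0.5971 -0.207   0.09  ]
side jig 0.68 [301. 201.] [ 0.5683 -0.0287  0.    ]
```

```bash
python3 - <<'E'
from h import *
D=[imaging.get_image('top') for _ in range(4)]
im=D[0][0]; d=np.median([x[1] for x in D],0); P=cloud('top',d); hsv=cv2.cvtColor(im,cv2.COLOR_RGB2HSV)
for p in [(311,235),(312,240),(336,230),(298,237),(403,194),(354,204)]: print(p,hsv[p[1],p[0]],P[p[1],p[0]].round(4))
X=P[...,0];Y=P[...,1];Z=P[...,2]
def rect(name,m):
    n,l,st,c=cv2.connectedComponentsWithStats(m.astype(np.uint8))
    for i in range(1,n):
        if st[i,4]>20:
            q=P[l==i]; (x,y),wh,a=cv2.minAreaRect((q[:,:2]*1000).astype(np.float32))
            v=np.linalg.svd(q[:,:2]-q[:,:2].mean(0),full_matrices=False)[2][0]
            print(name,c[i].round(1),st[i,4],'med',np.median(q,0).round(4),'ctr',(round(x),round(y)),np.round(wh),round(a,1),'pca',round(np.degrees(np.arctan(v[1]/v[0])),1))
reg=(X>.3)&(X<.75)&(Y<.17)&(Y>-.35)
H,S,V=[hsv[...,i].astype(int) for i in range(3)]
yel=reg&(H>=20)&(H<=35)&(S>140)
rect('yel',yel)
rect('rail',reg&(S<60)&(V>95)&(Z<.04)&(Y>-.07))
rect('red',reg&((H<8)|(H>172))&(S>150)&(Z>.06))
rect('deck+',reg&(Z>.010)&(Z<.14)&(Y>-.34))
rect('fence',reg&(Z>.052)&(Z<.075)&(Y>.0)&(Y<.15))
rect('carr',reg&(Z>.028)&(Z<.14)&(Y>-.07)&(X<.56))
rect('black',reg&(Z>.06)&(Y<-.07)&(X<.65)&(Y>-.26))
rect('high',reg&(Z>.11)&(Y<-.07)&(X<.65)&(Y>-.26))
E
```

```text
(311, 235) [ 24 156 141] [0.4749 0.0798 0.0673]
(312, 240) [ 24 154 141] [0.4588 0.077  0.0687]
(336, 230) [ 19  94 139] [ 4.927e-01 -3.000e-04  3.210e-02]
(298, 237) [  2 182 123] [0.4649 0.1186 0.111 ]
(403, 194) [ 23 159 133] [ 0.5927 -0.2138  0.0927]
(354, 204) [ 23 124 113] [ 0.5703 -0.0598  0.0653]
yel [403.1 193.5] 79 med [ 0.5959 -0.2144  0.0882] ctr (597, -215) [29. 31.] 85.9 pca -31.8
yel [353.  204.4] 26 med [ 0.5715 -0.0567  0.0631] ctr (570, -57) [40.  5.] 8.7 pca 8.5
yel [311.1 235.9] 102 med [0.4717 0.0798 0.0664] ctr (474, 81) [89. 12.] 9.7 pca 9.3
rail [335.6 183.9] 296 med [ 0.6466 -0.0043  0.0242] ctr (647, -5) [208.  16.] 9.3 pca 9.3
rail [294.  192.3] 300 med [0.622  0.1331 0.0245] ctr (624, 134) [213.  16.] 9.2 pca 9.3
rail [350.1 255.6] 97 med [ 0.4085 -0.0431  0.0241] ctr (409, -44) [64. 15.] 9.5 pca 9.3
rail [307.4 263.4] 98 med [0.3894 0.0956 0.0239] ctr (387, 95) [65. 16.] 9.6 pca 8.7
red [298.2 237. ] 38 med [0.465  0.1183 0.1106] ctr (465, 119) [18. 19.] 89.8 pca 27.5
deck+ [408.9 162.4] 334 med [ 0.6942 -0.237   0.0972] ctr (706, -247) [60. 55.] 56.1 pca 56.1
deck+ [335.6 212.7] 10963 med [0.5621 0.0147 0.02  ] ctr (573, -81) [400. 507.] 9.2 pca -68.5
deck+ [426.5 260.5] 346 med [ 0.3845 -0.3023  0.0233] ctr (388, -277) [126.  48.] 89.6 pca -85.9
fence [310.9 235.9] 127 med [0.4717 0.0802 0.0663] ctr (473, 80) [90. 14.] 9.1 pca 9.0
carr [324.  234.3] 2030 med [0.4792 0.0391 0.033 ] ctr (480, 39) [101. 213.] 9.0 pca -79.6
carr [330.5 271.6] 127 med [0.3587 0.0201 0.0306] ctr (359, 21) [  8. 176.] 9.3 pca -80.7
black [386.7 197.4] 521 med [ 0.5833 -0.1579  0.0806] ctr (588, -168) [ 37. 144.] 9.6 pca -79.9
black [360.5 202.9] 34 med [ 0.5717 -0.0803  0.0706] ctr (573, -83) [38. 12.] 9.1 pca 8.7
high [385.9 195.1] 34 med [ 0.5836 -0.1546  0.1336] ctr (585, -155) [22.  9.] 8.0 pca 14.7
high [372.5 197.3] 46 med [ 0.578  -0.1134  0.1347] ctr (579, -114) [24. 14.] 6.2 pca 6.6
```

```bash
cat >> h.py <<'E'
YAW=np.radians(9.25); EX=np.array([np.cos(YAW),np.sin(YAW)]); EY=np.array([-EX[1],EX[0]])
SC=.5532; TF=-.0038; BL=-.251; TAB=-.309
S0=.4802
def st(s,t): return s*EX+t*EY
def toST(x,y): return np.array([x,y])@EX, np.array([x,y])@EY
def ori(a, p):  # tool closing along world angle a (rad); pick branch with small q6
    best=None
    for k in (0,1):
        yw=(a+np.pi/2+k*np.pi); q=env.solve_ik(list(p),quat(yw))
        if q is not None and (best is None or abs(q[5])<best[0]): best=(abs(q[5]),quat(yw))
    return best[1]
def isblock(b):
    return abs(b[2]-.0365)<.005 and 22<b[3][0]<34 and 50<b[3][1]<66 and not 60<b[6][0]<110
def mv(p,q): env.move_pose([float(v) for v in p],q)
def ln(p,**k): return env.line_to([float(v) for v in p],**k)
def pickplace(b,dist,s=None):
    x,y,a=b[0],b[1],np.radians(b[4]); s=S0 if s is None else s
    q=ori(a,(x,y,.1)); effector.grip(.078); mv((x,y,.09),q); ln((x,y,.009),rate=.12)
    effector.grip(.045,40); w=sensors.get_state()['width']
    ln((x,y,.17),rate=.25)
    X=st(s,TF-dist); q=ori(YAW,(*X,.17)); mv((*X,.17),q); ln((*X,.06),rate=.2)
    hit=ln((*X,.0425),rate=.04,max_force=8); z=sensors.get_state()['ee_pos']
    effector.grip(.078); ln((*X,.13),rate=.25)
    print('w',round(w,4),'hit',hit,np.round(z,4),'t',sensors.get_state()['time'])
E
python3 - <<'E'
from h import *
B=[b for b in blocks() if isblock(b)]; print(len(B))
b=min(B,key=lambda b:b[1]+b[0]*.1); print(b)
pickplace(b,.015)
save('top','p1.png')
for b in blocks(): print(b) if isblock(b) else 0
E
python3 -c "
import cv2
a=cv2.imread('pics/p1.png')[140:320,190:470]; cv2.imwrite('pics/c3.png',cv2.resize(a,None,fx=2.8,fy=2.8))"
```

```text
4
(0.4671, 0.2573, np.float64(0.0355), [29, 58], 8.7, [257.0, 240.0], [14.0, 135.0, 106.0], 168)
w 0.0575 hit False [0.4769 0.0586 0.0424] t 11.8083
(0.6937, -0.2377, np.float64(0.0396), [26, 59], 54.8, [406.0, 168.0], [30.0, 33.0, 79.0], 63)
(0.5921, 0.3706, np.float64(0.0358), [27, 58], -18.4, [222.0, 204.0], [13.0, 133.0, 64.0], 156)
(0.5751, 0.2544, np.float64(0.0372), [28, 59], 28.6, [257.0, 207.0], [13.0, 131.0, 60.0], 161)
(0.4983, 0.3976, np.float64(0.0362), [30, 58], 9.2, [214.0, 232.0], [14.0, 135.0, 106.0], 175)
(0.4623, 0.028, np.float64(0.0329), [23, 62], -1.9, [328.0, 241.0], [20.5, 87.0, 116.0], 118)
```

View pics/c3.png

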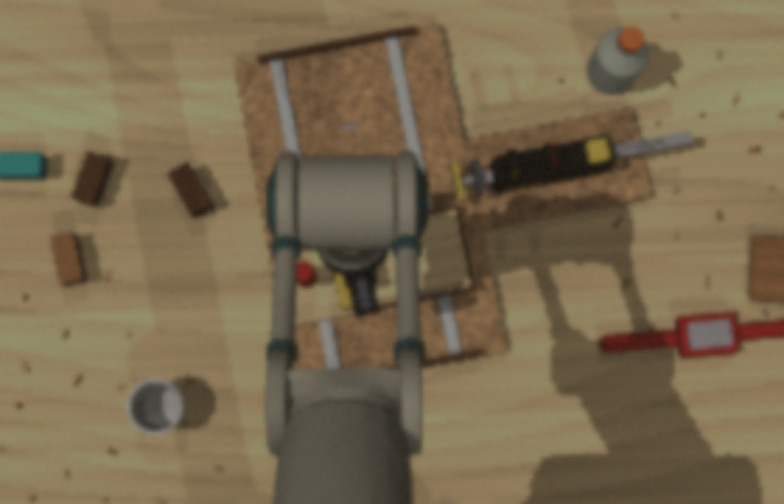

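The picture shows the arm over the carrier. The second brown block has been knocked from (223,243) to (214,232), and the two dark blocks have not moved.

```bash
cat >> h.py <<'E'
def incarrier(s=None):
    """blocks found on the carrier floor, in carrier frame (mm, deg)"""
    s=S0 if s is None else s
    im,d=imaging.get_image('top'); P=cloud('top',d); a=P[...,:2]@EX-s; t=P[...,:2]@EY-TF
    m=(abs(a)<.044)&(t<-.003)&(t>-.136)&(P[...,2]>.055)&(P[...,2]<.09)
    q=np.c_[a[m],t[m]]*1000
    if len(q)<20: return None
    return len(q),np.round(np.r_[np.percentile(q,[1,50,99],0).T.ravel()],1),np.percentile(P[...,2][m],[5,50,95]).round(4)
E
python3 - <<'E'
from h import *
for d in (.0445,.074,.1035):
    B=[b for b in blocks() if isblock(b) and b[1]>.16]; print(len(B))
    b=min(B,key=lambda b:b[1]); print(b); pickplace(b,d)
    mv((.35,.25,.25),ori(YAW,(.35,.25,.25))); print(incarrier())
save('top','p2.png')
import cv2
a=cv2.imread('pics/p2.png')[140:320,190:470]; cv2.imwrite('pics/c4.png',cv2.resize(a,None,fx=2.8,fy=2.8))
E
```

```text
3
(0.5749, 0.2542, np.float64(0.036), [28, 59], 28.6, [257.0, 207.0], [13.0, 130.0, 61.0], 161)
w 0.0574 hit False [0.4839 0.0291 0.042 ] t 18.0833
(310, array([-24.8,   3. ,  32.3, -55.1, -29.6,  -3.7]), array([0.0627, 0.0684, 0.074 ]))
2
(0.5921, 0.3703, np.float64(0.0367), [26, 59], -18.3, [222.0, 203.0], [13.0, 132.0, 59.0], 153)
w 0.0574 hit True [4.866e-01 4.000e-04 4.240e-02] t 26.0833
(476, array([-26.3,   2.7,  32.5, -87.4, -43.8,  -4. ]), array([0.0623, 0.0681, 0.0746]))
1
(0.4972, 0.398, np.float64(0.0364), [31, 59], 11.0, [214.0, 232.0], [14.0, 136.0, 104.0], 171)
w 0.0571 hit False [ 0.4911 -0.0287  0.0424] t 34.2417
(637, array([ -26.2,    3.4,   32.8, -115.1,  -60.5,   -4.3]), array([0.0624, 0.068 , 0.0736]))
```

View pics/c4.png

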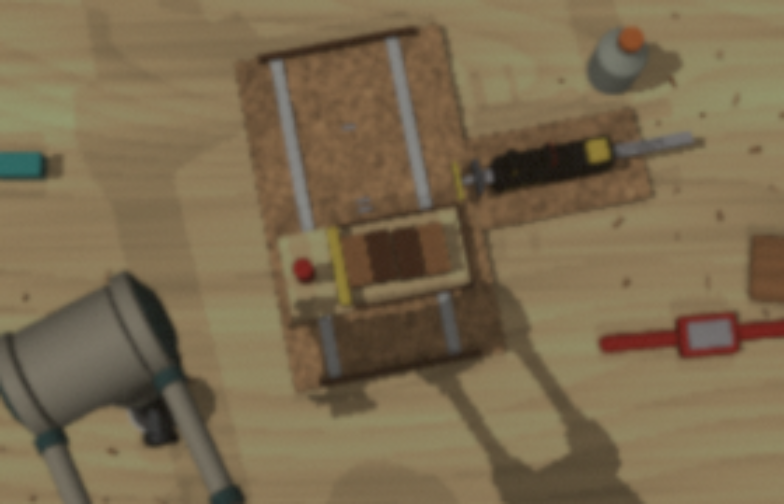

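All four blocks stand in a row by the fence, around crop x 350–445, y 250, and the post is at crop (303,270). Next I grip the post and slide the carrier to the middle station.

```bash
cat >> h.py <<'E'
def post():
    im,d=imaging.get_image('top'); P=cloud('top',d); hsv=cv2.cvtColor(im,cv2.COLOR_RGB2HSV)
    H,S=hsv[...,0].astype(int),hsv[...,1]
    m=((H<8)|(H>172))&(S>140)&(P[...,2]>.085)&(P[...,2]<.125)&(P[...,1]>-.02)&(P[...,1]<.25)
    return toST(*np.mean(P[m][:,:2],0)),int(m.sum())
def slide(s0,s1,t):
    q=ori(YAW,(*st(s1,t),.2)); effector.grip(.05,40)
    mv((*st(s0,t),.16),q); ln((*st(s0,t),.077),rate=.15); effector.grip(.015,40)
    e=sensors.get_state()['ee_pos']; print('grip',sensors.get_state()['width'],toST(*e[:2]))
    h=ln((*st(s1,t),.077),rate=.05,max_force=35); e=sensors.get_state(); print('hit',h,toST(*e['ee_pos'][:2]),np.round(e['ft_force'],1))
    effector.grip(.05); ln((*st(s1,t),.16),rate=.2)
E
python3 - <<'E'
from h import *
(s,t),n=post(); print(s,t,n)
t=TF+.046
slide(s,SC,t); mv((.35,.28,.25),ori(YAW,(.35,.28,.25)))
(s,t),n=post(); print(s-SC,t,n); print(incarrier(s), sensors.get_state()['time'])
E
```

```text
0.4811930958210585 0.04178341275483759 41
grip 0.022917517659527455 (np.float64(0.4819985814825402), np.float64(0.04235473313797346))
hit False (np.float64(0.5529842842072665), np.float64(0.04237909497577434)) [-2.4  0.4  7. ]
-0.0007056036165803414 0.04170408610718289 43
(635, array([ -27. ,    2.1,   32.3, -115.3,  -60. ,   -4. ]), array([0.0626, 0.0682, 0.0739])) 41.55
```

```bash
cat >> h.py <<'E'
def squeeze(n):
    t=-.216; a=YAW+np.pi/2; q=ori(a,(*st(SC,t),.2)); effector.grip(.082,50)
    mv((*st(SC,t),.19),q); ln((*st(SC,t),.101),rate=.12)
    for i in range(n):
        effector.grip(.030,50); env.sleep(.35); w=sensors.get_state()['width']
        effector.grip(.080,50); env.sleep(.35); print('w',round(w,4),np.round(sensors.get_state()['ft_force'],1))
    ln((*st(SC,t),.2),rate=.2)
def jaw():
    mv((.35,.3,.25),ori(YAW,(.35,.3,.25)))
    im,d=imaging.get_image('top'); P=cloud('top',d); a=P[...,:2]@EX-SC; t=P[...,:2]@EY; hsv=cv2.cvtColor(im,cv2.COLOR_RGB2HSV)
    m=(abs(a)<.018)&(t<TF-.02)&(t>-.185)&(P[...,2]>.055)&(P[...,2]<.08)
    for h in np.arange(-.186,-.08,.004):
        k=m&(t>=h)&(t<h+.004)
        if k.sum(): print(round(h+.002,3),int(k.sum()),np.median(hsv[k],0).astype(int),np.median(P[...,2][k]).round(3))
E
python3 - <<'E'
from h import *
jaw(); print('--'); squeeze(3); jaw(); (s,t),n=post(); print(s-SC,incarrier(s),sensors.get_state()['time'])
save('side','p3.png')
a=cv2.imread('pics/p3.png')[100:300,200:450]; cv2.imwrite('pics/c5.png',cv2.resize(a,None,fx=3,fy=3))
E
```

```text
-0.184 3 [ 6 16 96] 0.058
-0.18 2 [ 7 19 87] 0.062
-0.176 7 [12 25 66] 0.064
-0.172 13 [14 14 59] 0.073
-0.168 15 [15 23 56] 0.068
-0.164 1 [17 20 90] 0.055
-0.16 1 [  4  18 102] 0.057
-0.156 3 [18 49 93] 0.058
-0.152 5 [ 22 142 117] 0.063
-0.148 14 [ 24 151 121] 0.064
-0.144 3 [ 23 155 105] 0.061
-0.12 9 [ 15 126 103] 0.068
-0.116 14 [ 14 135 105] 0.07
-0.112 13 [ 13 138 104] 0.069
-0.108 15 [ 14 139 104] 0.069
-0.104 13 [ 13 140 103] 0.069
-0.1 15 [ 13 140 104] 0.069
-0.096 13 [ 14 138 102] 0.07
-0.092 9 [ 14 135  85] 0.065
-0.088 15 [ 12 138  65] 0.069
-0.084 14 [ 12 139  63] 0.068
-0.08 14 [ 12 139  62] 0.067
--
w 0.0324 [-0.4 -0.2 -0.7]
w 0.0328 [ 0.8 -0.6  0.1]
w 0.0325 [-0.5 -0.4 -0.9]
-0.184 3 [  6  13 101] 0.06
-0.18 6 [  7  12 112] 0.06
-0.176 5 [ 10  13 114] 0.059
-0.172 5 [ 10  14 115] 0.057
-0.168 6 [  9  12 114] 0.058
-0.164 3 [  8   9 116] 0.056
-0.16 5 [ 10  14 112] 0.058
-0.156 3 [ 11  12 109] 0.058
-0.152 5 [  6  11 110] 0.06
-0.148 3 [10 12 93] 0.058
-0.144 3 [12 18 83] 0.059
-0.14 7 [12 16 59] 0.072
-0.136 14 [15 13 55] 0.072
-0.132 12 [15 33 57] 0.069
-0.124 2 [19 45 96] 0.058
-0.12 13 [ 23 145 116] 0.062
-0.116 14 [ 21 148 111] 0.068
-0.112 14 [ 15 138 105] 0.069
-0.108 14 [ 14 137 104] 0.068
-0.104 15 [ 14 137 104] 0.067
-0.1 15 [ 14 138 104] 0.068
-0.096 14 [ 13 138 105] 0.066
-0.092 14 [ 13 139 103] 0.066
-0.088 12 [ 13 138  78] 0.069
-0.084 13 [ 12 139  65] 0.071
-0.08 13 [ 12 140  62] 0.068
-0.001089814169553005 (693, array([ -27.1,    2.2,   32.4, -133.7,  -62.1,   -4.2]), array([0.0621, 0.0681, 0.0742])) 52.6667
```

View pics/c5.png

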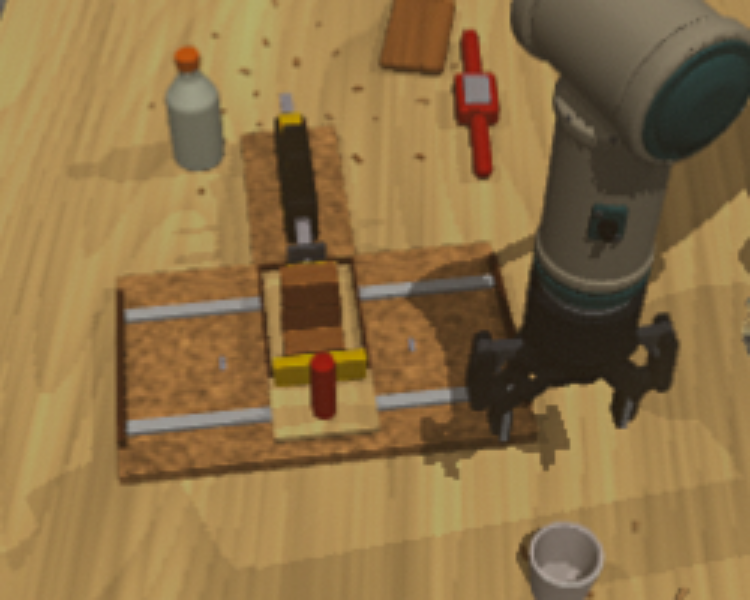

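The side view shows the pad up against the row, with the jaw about 36 mm forward. That leaves the pad's yield right at the 6 mm limit, so one partial squeeze will add a tooth.

```bash
sed -i 's/def squeeze(n):/def squeeze(n,c=.030):/; s/effector.grip(.030,50)/effector.grip(c,50)/' h.py
python3 - <<'E'
from h import *
squeeze(1,.039); jaw(); (s,t),n=post(); print(s-SC,incarrier(s),sensors.get_state()['time'])
E
```

```text
w 0.0396 [0.7 0.  0.4]
-0.184 4 [ 7 14 95] 0.057
-0.18 4 [  7  23 105] 0.06
-0.176 5 [  9  16 108] 0.061
-0.172 4 [  5  10 114] 0.061
-0.168 4 [  5  13 108] 0.057
-0.164 1 [  7  20 114] 0.066
-0.16 5 [  8  10 114] 0.059
-0.156 4 [  5  10 110] 0.057
-0.152 5 [  0   9 111] 0.059
-0.148 2 [  7  15 108] 0.057
-0.144 5 [  9  15 103] 0.057
-0.14 5 [ 6 12 89] 0.058
-0.136 5 [18 21 65] 0.06
-0.132 13 [17 22 59] 0.071
-0.128 17 [15 21 56] 0.072
-0.124 2 [21 49 73] 0.058
-0.12 14 [ 23 146 114] 0.065
-0.116 13 [ 21 148 112] 0.068
-0.112 13 [ 15 140 104] 0.069
-0.108 13 [ 14 140 104] 0.068
-0.104 15 [ 13 138 104] 0.069
-0.1 14 [ 13 136 104] 0.069
-0.096 14 [ 13 136 105] 0.068
-0.092 14 [ 14 139 103] 0.069
-0.088 14 [ 13 139  78] 0.066
-0.084 14 [ 12 140  65] 0.068
-0.08 14 [ 12 140  62] 0.069
-0.001388113526642809 (694, array([ -26.3,    2.6,   33.1, -129.9,  -62.5,   -4.2]), array([0.0614, 0.0684, 0.0742])) 59.8167
```

```bash
python3 - <<'E'
from h import *
X=st(SC,TAB); q=ori(YAW,(*X,.2)); effector.grip(0,30)
mv((*X,.2),q); ln((*X,.1),rate=.12); h=ln((*X,.0825),rate=.03,max_force=25); e=sensors.get_state(); print(h,np.round(e['ee_pos'],4),np.round(e['ft_force'],1))
env.sleep(1.0); ln((*X,.2),rate=.15)
jaw(); (s,t),n=post(); print(s-SC,incarrier(s),sensors.get_state()['time'])
E
```

```text
False [ 0.596  -0.2162  0.083 ] [-0.   0.2  5.3]
-0.184 2 [ 8 10 98] 0.062
-0.18 4 [ 2 15 87] 0.057
-0.176 7 [13 20 65] 0.07
-0.172 13 [14 18 59] 0.072
-0.168 15 [13 26 56] 0.065
-0.164 1 [10 17 92] 0.061
-0.16 3 [12 26 98] 0.058
-0.156 1 [13 34 91] 0.055
-0.152 6 [ 22 141 113] 0.064
-0.148 14 [ 24 153 120] 0.064
-0.144 4 [ 23 152 100] 0.06
-0.116 7 [ 15 121 103] 0.069
-0.112 13 [ 14 134 103] 0.07
-0.108 14 [ 13 137 105] 0.068
-0.104 14 [ 13 139 103] 0.067
-0.1 14 [ 13 139 104] 0.067
-0.096 15 [ 13 138 105] 0.07
-0.092 13 [ 13 140 102] 0.067
-0.088 15 [ 14 140  86] 0.068
-0.084 15 [ 12 138  65] 0.069
-0.08 14 [ 12 140  62] 0.069
-0.001399457599106757 (632, array([ -26.5,    2.6,   32.7, -110.2,  -57.3,   -4. ]), array([0.0621, 0.0681, 0.0744])) 68.4667
```

The jaw is fully open and the row is tight against the fence. Now I push the carrier to the far station.

```bash
python3 - <<'E'
from h import *
(s,t),n=post(); slide(s,SC+.101,TF+.046); mv((.35,.28,.25),ori(YAW,(.35,.28,.25)))
(s,t),n=post(); print(s-SC,t,n); print(incarrier(s), sensors.get_state()['time'])
save('top','p4.png')
a=cv2.imread('pics/p4.png')[140:320,190:470]; cv2.imwrite('pics/c6.png',cv2.resize(a,None,fx=2.8,fy=2.8))
E
```

```text
grip 0.023157346244908523 (np.float64(0.5526201724557156), np.float64(0.0423616513925657))
hit False (np.float64(0.6510704468151735), np.float64(0.042372738698735035)) [-9.3 -1.7 10.4]
0.09673264695500217 0.041949513962027174 43
(616, array([ -25.9,    3.1,   33.4, -110.1,  -57.4,   -4.4]), array([0.0621, 0.0683, 0.0744])) 75.6333
```

View pics/c6.png

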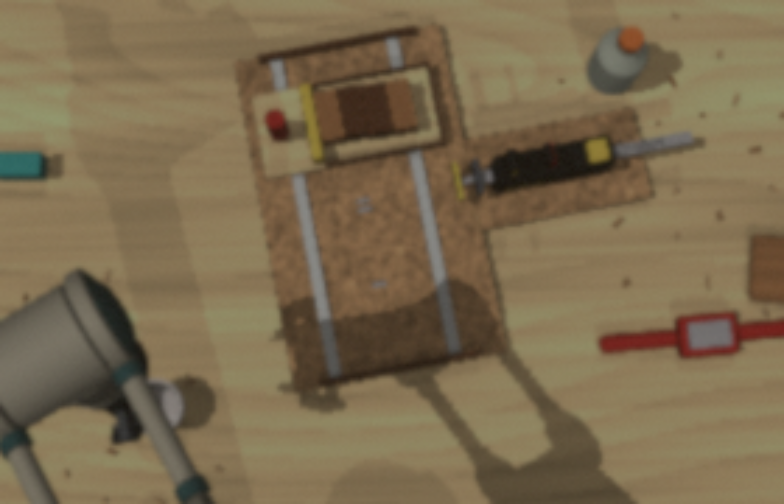

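The carrier is near the far stop, with all four blocks in place and the bystanders unmoved. I'll push once more against the hard stop to be sure it has seated.

```bash
python3 - <<'E'
from h import *
(s,t),n=post(); slide(s,SC+.108,TF+.046); mv((.35,.28,.25),ori(YAW,(.35,.28,.25)))
(s,t),n=post(); print(s-SC,t,n); print(incarrier(s), sensors.get_state()['time'])
E
```

```text
grip 0.022967546064933286 (np.float64(0.6510762327040521), np.float64(0.04226842032798217))
hit False (np.float64(0.6509212804874349), np.float64(0.042311778473443126)) [-23.   -3.9  20. ]
0.09720737441400973 0.04196057996779137 41
(620, array([ -25.8,    3.1,   33.5, -110.2,  -57.1,   -4.4]), array([0.0619, 0.0685, 0.0744])) 80.925
```

```bash
python3 -c "
from h import *
print(env.close_job())"
```

```text
the job is handed in; nothing more can be done
None
```

The job is handed in after about 81 s of robot time: all four blocks were set in the carrier, pressed and released at the middle station, and moved on to the far end stop. I don't have the judge's result, and the pad's 4 N press is inferred from about 12 mm of spring yield, not measured.

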